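# Push the loaf tin into the corner of the pastry board

## Task

Clear the pastry board for rolling out: gently push the closed steel loaf tin along the board until its long side lies flush against the wooden rail at the back and its end is against the red stop bar. Only push it - nothing is to be gripped, lifted or tipped - and leave the eggs, the flour shaker and the jar where they stand.

Things in the scene. Friction and masses are not known exactly. Their poses are not given: they have to be found in the camera images.
- board: Fixed light wooden pastry board lying on the dark counter, 420 (its x) x 640 (its y) x 20 mm thick, turned at most 0.12 rad. Origin: centre of its underside, at counter height. Its top is 20 mm above the origin. Along its far (+x) long edge stands a darker wooden rail, 20 mm thick, its top 35 mm above the board's top; the rail's face towards the robot lies at x = +190 mm in the board's frame.
- stop: Red stop bar fixed on the board near its left or right end (this varies), 150 (x, the board's x) x 30 (y, the board's y) x 40 mm high; its axes are parallel to the board's and its far end reaches almost to the rail. Origin: centre of its underside, on the board's top. The tin goes against the long face that looks to the middle of the board.
- tin: Loose closed steel loaf tin with a flat lid and no handle, 95 (its x) x 190 (its y) x 65 mm high, about 0.6 kg, too wide to be gripped across; a plain upright box. Origin: centre of its underside, on the board's top. It starts near the middle of the board, turned up to 0.3 rad from the board's axes (its x towards the rail). Sliding it takes a few newtons.
- eggs: Three eggs in a blue ceramic holder (one loose body), 150 (x) x 56 (y) mm, 67 mm high; it stands near whichever end of the board the red stop is not at. Origin: centre of its underside, on the board's top. Not to be moved.
- shaker: Loose metal flour shaker with a dark top, 70 mm across, 96 mm high, standing near one front corner of the board. Origin: centre of its underside. Not to be moved.
- jar: Loose amber glass jar with a yellow cap, 64 mm across, 90 mm high, standing near the other front corner of the board. Origin: centre of its underside. Not to be moved.

How it is judged (in metres and radians):
At the end, for the whole second after the job is handed in: The tin rests upright on the board with its long side within 4 mm of the back rail, its end within 5 mm of the red stop bar, square to the board within 2 degrees, and is at rest (x of tin in the frame of board between 0.1385 and 0.147 m and (y of tin in the frame of stop between 0.106 and 0.115 m or y of tin in the frame of stop between -0.115 and -0.106 m) and y of tin in the frame of board between -0.2 and 0.2 m and angle between the y axis of tin and the y axis of board, either way round below 0.035 rad and height (world z) of tin below 0.024 m and angle between tin's own z axis and vertical below 0.03 rad and linear speed of tin below 0.01 m/s); the robot touches nothing.
It fails at once if the tin is lifted off the board (by 12 mm or more) (height (world z) of tin above 0.032 m).
It fails at once if the tin is tipped (more than about 9 degrees) (angle between tin's own z axis and vertical above 0.15 rad).
It fails at once if the tin is shoved or knocked along faster than 0.35 m/s (linear speed of tin above 0.35 m/s).
It fails at once if the eggs are moved more than 20 mm or tipped over (distance of eggs from where it was at the start of the episode above 0.02 m or angle between eggs's own z axis and vertical above 0.3 rad).
It fails at once if the flour shaker or the jar is moved more than 20 mm or tipped over (distance of any of shaker, jar from where it was at the start of the episode above 0.02 m or angle between any of shaker, jar's own z axis and vertical above 0.3 rad).
It also fails if it takes over 48 s, if anything falls off the work surface, if the arm or the gripper's body presses on something with over 40 N, if the wrist force passes 120 N, or if a joint passes its speed limit or range.

## Robot

A 7-joint arm with a two-finger parallel gripper is mounted at the origin on the work surface. World frame = base frame: x ahead of the robot, y to its left, z up, the work surface at z = 0. Lengths are in mm, angles in rad, forces in N, time in s.
With the tool pointing down it reaches from about 425 to 875 mm from the base axis. Payload 8.4 kg.
Tool frame: the origin (TCP) lies midway between the tips of the shut fingers; the grasp point (between the pads) lies 19 mm behind it; z points along the fingers, y is the line along which they close (so a half turn about z gives the same grasp; the last joint's range is limited). The gripper opens to 85 mm and grips with 20 to 120 N. Pads are 22 mm wide; open, the fingers measure 114 mm over their backs; the gripper's body (76 mm by 85 mm) begins 54 mm behind the grasp point. The pads swing forward as they close: fully open they stand 13 mm farther back than shut.
Start: joints at [1.102, 0.333, 0.04, 1.465, -0.013, 1.343, -0.059], TCP at [234.905, -606.039, 231.308] pointing down, gripper open.
Joint ranges: [-2.58, 2.58], [-0.38, 2.09], [-1.3, 1.39], [0.25, 2.4], [-1.5, 4.64], [0.08, 2.09], [-2.65, 2.65]. Speed limits (rad/s): [2.22, 2.22, 2.79, 2.79, 3.14, 3.14, 3.14].

## Interface

Orientations are given as [roll, pitch, yaw] about the fixed x, y, z axes, in that order (R = Rz(yaw) Ry(pitch) Rx(roll)).
In Python, from bench import arm gives the robot as it stands.
- The arm moves only by the shell command python3 -m jog 'ROWS'. ROWS is JSON, a list of rows, each an object with "jaw": the opening, from -1 (shut) to 1 (fully open); "translation": the shift along the world's x, y, z in cm, a list of three; "rot": the turn, a rotation vector about the world's x, y, z in degrees, a list of three. A call has 1 to 8 rows; each row shifts and turns the commanded pose from where the row before left it; what a row does not reach is not made up. A row lasts 1/10 s, in which the tool goes at most 50 mm and 8.59 degrees, less where a joint would pass 70% of its speed; a pose out of reach is approached as far as the arm can. A call is refused whole if a number of a shift passes 5 or a number of a turn 8.59, either way. A call with a gripper value outside its range is refused whole. The fingers move at their own pace and stop on an object; the grip force is fixed at half the most. Time passes only in rows, so rows that do not move let the fingers close. It gives the time, the measured TCP pose, the force, the opening and the grip force at its end, in the units of the state.
- arm.sense(): the state, without advancing time (a new reading comes with each control period).
- arm.get_image(name): name is "side" or "top" or "wrist"; returns a dict with "img" (400x640x3 uint8, red, green, blue), "range_z" (400x640 float32, mm along the optical axis (not along the pixel's ray), 0 where there is no reading), "intrinsics" (3x3 intrinsics, pixels), "cam_to_world" (4x4, takes a point from camera to world coordinates). Camera axes: x right, y down, z forward; pixel columns grow to the right and rows downward; lengths in mm; the calibration is good to about 2 mm. The wrist camera is an equidistant fisheye: a pixel r from the principal point sees the ray r / f radians off the axis. A picture is of the moment at which its call begins.
- arm.job_done(): hands the job in; it is judged then, once.
The state is a dict: "clock": time; "joints": joint angles; "joint_vel": joint speeds; "joint_efforts": joint torques, N m; "eef_pos": TCP position; "ee_rot": TCP orientation; "contact_force": force on the tool from outside, world axes, zero at the start; "wrist_torque": the same for the moment, N m; "width": finger opening in mm; "grasp_force": force on a finger pad.
Only numpy, scipy, OpenCV 4.12 (cv2) and the standard library are available. Lean on these libraries where they do the work, as an engineer would, in place of code of your own. Each camera call takes 0.05 s, during which the arm holds its last target. There are 200 camera calls.

## Working session

There is one attempt and no reset: what is moved stays moved. The work goes in short steps, Python scripts to look and compute and a shell command to move; the robot and the scene stay as the last step left them, time stands still between calls to the robot, and variables do not carry over. Pictures are saved under pics/ and viewed, at most 10 in all, crops included, and the job is handed in when it is done.

```bash
mkdir -p pics; python3 - <<'E'
from bench import arm
import cv2,numpy as np,pickle
s=arm.sense();print(s)
for n in("top","side"):
    d=arm.get_image(n);cv2.imwrite(f"pics/{n}0.png",d["img"][:,:,::-1]);pickle.dump(d,open(f"{n}0.pkl","wb"))
    print(n,d["intrinsics"],d["cam_to_world"].round(3))
E
```

```text
{'clock': 0.0, 'joints': array([ 1.10177177,  0.33392086,  0.03989336,  1.46627894, -0.01338851,
        1.34332023, -0.0585268 ]), 'joint_vel': array([ 0.00138786, -0.0009042 , -0.00018968,  0.00035931,  0.00077612,
       -0.00034236, -0.00189128]), 'joint_efforts': array([-5.13801278e-04, -6.58570719e+01,  1.36517275e+00, -4.05563879e+01,
        1.69557799e-02,  1.27518110e-02, -3.11168947e-05]), 'eef_pos': array([ 234.73238037, -605.63508576,  230.41136859]), 'ee_rot': array([-3.13993639e+00,  1.30496237e-04,  3.69764660e-01]), 'contact_force': array([-0.58156302,  0.6567946 ,  0.37962991]), 'wrist_torque': array([-0.03976499, -0.0309977 , -0.00092415]), 'grasp_force': 0.0, 'width': 85.48634820128198}
top [[375.62766816   0.         325.19641913]
 [  0.         375.62766816 202.76343219]
 [  0.           0.           1.        ]] [[ 4.00000e-03 -9.96000e-01  9.10000e-02  3.93282e+02]
 [-1.00000e+00 -4.00000e-03  1.00000e-03  1.33070e+01]
 [-1.00000e-03 -9.10000e-02 -9.96000e-01  9.91438e+02]
 [ 0.00000e+00  0.00000e+00  0.00000e+00  1.00000e+00]]
side [[374.68456782   0.         321.30111703]
 [  0.         374.68456782 194.99730769]
 [  0.           0.           1.        ]] [[-6.89000e-01 -4.58000e-01  5.61000e-01  5.60600e+01]
 [-7.24000e-01  4.53000e-01 -5.20000e-01  4.39888e+02]
 [-1.50000e-02 -7.65000e-01 -6.44000e-01  5.60718e+02]
 [ 0.00000e+00  0.00000e+00  0.00000e+00  1.00000e+00]]
```

View pics/top0.png

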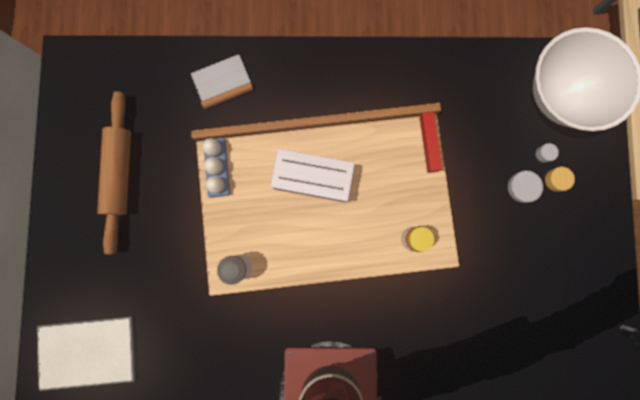

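View pics/side0.png

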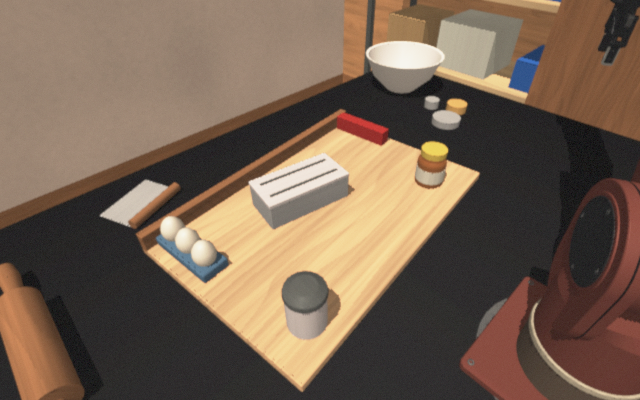

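The top view shows the board with the rail along its far edge (rows 105-135), the red stop at right (about 432,142) and eggs at left (215,165). The tin is at about (313,176), shaker at (232,269) and jar at (421,239). The side view agrees. Next I fit rectangles using depth, cross-checked between the two cameras.

```bash
cat > h.py <<'E'
import numpy as np,cv2
def cloud(d):
    K=d["intrinsics"];z=d["range_z"].astype(float);v,u=np.mgrid[:z.shape[0],:z.shape[1]]
    p=np.stack([(u-K[0,2])/K[0,0]*z,(v-K[1,2])/K[1,1]*z,z],-1)
    T=d["cam_to_world"];return p@T[:3,:3].T+T[:3,3],z>0
def rect(P):
    c,s,a=cv2.minAreaRect(P[:,:2].astype(np.float32))
    if s[0]>s[1]: s=s[::-1];a-=90   # a: direction of short side
    a=(a+90)%180-90
    return np.round(c,1),np.round(s,1),round(np.radians(a),4)
def comp(m,uv=None):  # largest component
    n,l,st,_=cv2.connectedComponentsWithStats(m.astype(np.uint8))
    i=1+np.argmax(st[1:,4]);return l==i
def report(d):
    P,ok=cloud(d);x,y,z=P[...,0],P[...,1],P[...,2];im=d["img"].astype(int)
    roi=ok&(x>300)&(x<760)&(abs(y)<400)
    board=comp(roi&(z>12)&(z<28)&(im[...,0]>120)&(im[...,0]-im[...,2]>30));print("board",rect(P[board]),np.median(z[board]).round(1))
    red=comp(roi&(im[...,0]>90)&(im[...,1]<50)&(z>50)&(z<72));print("stop",rect(P[red]),np.median(z[red]).round(1))
    tin=comp(roi&(z>77)&(z<93)&(im.max(2)-im.min(2)<45)&(im[...,0]>70)&(y>-150)&(y<130)&(x>430));print("tin",rect(P[tin]),np.median(z[tin]).round(1))
    rail=comp(roi&(z>46)&(z<64)&(im[...,0]-im[...,2]>25)&(im[...,1]>45)&(x>560));print("rail",rect(P[rail]),np.median(z[rail]).round(1))
    egg=comp(roi&(z>35)&(z<95)&(y>180)&(x>480));print("eggs",P[egg][:,:2].min(0),P[egg][:,:2].max(0))
    for n,m in(("shaker",(y>130)&(x<480)),("jar",(y<-130)&(x<520))):
        m=comp(roi&(z>60)&(z<125)&m);print(n,P[m].min(0).round(),P[m].max(0).round())
E
python3 - <<'E'
import pickle,h
for n in("top","side"):
    print(n);h.report(pickle.load(open(n+"0.pkl","rb")))
E
```

```text
top
board (array([483.5,  13.6]), array([401.6, 640.2]), np.float64(0.1194)) 21.0
stop (array([ 703. , -232.8]), array([0.6, 3.6]), np.float64(-1.1612)) 53.2
tin (array([545.7,  44.3]), array([ 95. , 187.4]), np.float64(-0.1772)) 86.5
rail (array([615.6,  29.2]), array([173.6, 637.7]), np.float64(0.1179)) 56.2
eggs [496.1340115  180.56023319] [683.11404079 355.22737758]
shaker [300. 199.  61.] [351. 266. 120.]
jar [ 361. -238.   61.] [ 422. -180.  116.]
side
board (array([488.4,  15.1]), array([404.5, 651.2]), np.float64(0.0941)) 20.7
stop (array([ 579. , -251.2]), array([23.3, 51.8]), np.float64(-0.8932)) 52.6
tin (array([544.7,  46.3]), array([ 97. , 185.3]), np.float64(-0.1739)) 86.1
rail (array([627.8,  35.6]), array([172.8, 638.8]), np.float64(0.0734)) 55.5
eggs [492.56195263 180.01080932] [683.02353717 358.3813726 ]
shaker [300. 202.  61.] [350. 270. 118.]
jar [ 358. -238.   60.] [ 419. -177.  113.]
```

```bash
cat >> h.py <<'E'
def fit(d):
    P,ok=cloud(d);x,y,z=P[...,0],P[...,1],P[...,2];im=d["img"].astype(int)
    roi=ok&(x>300)&(x<760)&(abs(y)<400)
    # rail top: far points z>47
    r=roi&(z>45)&(z<65)&(x>600-0.1*(y)-15)&~((im[...,0]>1.8*im[...,1])&(im[...,1]<60)&(z<0))
    r=comp(r); Q=P[r]
    out=[]
    ys=np.arange(-230,170,10)   # per-slice near edge of rail
    e=[];f=[]
    for a in ys:
        q=Q[(Q[:,1]>=a)&(Q[:,1]<a+10),0]
        if len(q)>3:e.append((a+5,q.min()));f.append((a+5,q.max()))
    e,f=np.array(e),np.array(f)
    for n,g in(("near",e),("far",f)):
        k=np.polyfit(g[:,0],g[:,1],1);res=g[:,1]-np.polyval(k,g[:,0]);g=g[abs(res)<4];k=np.polyfit(g[:,0],g[:,1],1)
        print("rail",n,"x=%.1f%+.4f*y"%(k[1],k[0]),"rms",(g[:,1]-np.polyval(k,g[:,0])).std().round(2),len(g))
    red=comp(roi&(im[...,0]>2.2*im[...,1]+15)&(im[...,0]>2.2*im[...,2])&(y<-150)&(x>480)&(z>48))
    print("stop",rect(P[red]),red.sum(),np.median(z[red]))
E
python3 - <<'E'
import pickle,h,cv2
for n in("top","side"):
    d=pickle.load(open(n+"0.pkl","rb"));print(n);h.fit(d)
    if n=="top":
        c=d["img"][90:300,185:470,::-1];cv2.imwrite("pics/crop0.png",cv2.resize(c,(798,588),interpolation=cv2.INTER_CUBIC))
        P,ok=h.cloud(d);print(d["img"][140,432],P[140,[422,432]],d["img"][140,436])
E
```

```text
top
rail near x=685.2-0.1176*y rms 0.35 40
rail far x=705.2-0.1184*y rms 0.84 40
stop (array([ 636.8, -255. ]), array([ 29.9, 148.6]), np.float64(-1.4499)) 707 60.57552073562408
[188  61  51] [[ 649.69993969 -240.60837427   19.11813984]
 [ 638.05366311 -254.15955679   63.65013504]] [188  62  51]
side
rail near x=684.5-0.1209*y rms 0.64 39
rail far x=704.9-0.1179*y rms 1.1 40
stop (array([ 636.4, -253.4]), array([ 33.1, 148.1]), np.float64(-1.4556)) 485 59.8517690090182
```

View pics/crop0.png

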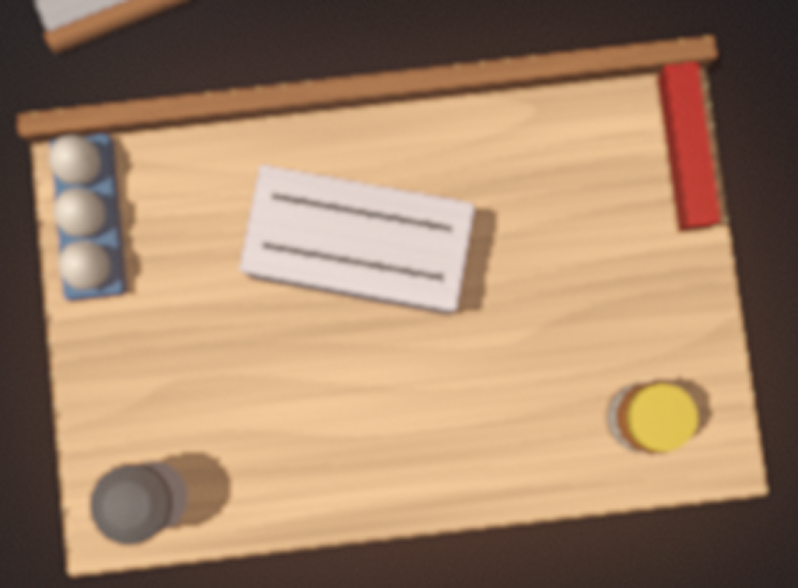

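The enlarged top view confirms the layout. The tin's right end is nearer the robot, with corners at crop (262,168), (473,205), (455,312) and (242,272). The stop is at crop (690,145) and there is clear board between. The board yaw is about 0.118 and the tin yaw about -0.175. In board axes the tin must go about +85 mm towards the rail and 198 mm to the right.

I'll push it to the rail first with the open fingers, then along the rail. First I move in front of the tin.

```bash
python3 -m jog '[{"jaw":1,"translation":[2.2,4.3,0],"rot":[0,0,-1.8]},{"jaw":1,"translation":[2.2,4.3,0],"rot":[0,0,-1.8]},{"jaw":1,"translation":[2.2,4.3,0],"rot":[0,0,-1.8]},{"jaw":1,"translation":[2.2,4.3,0],"rot":[0,0,-1.8]},{"jaw":1,"translation":[2.2,4.3,0],"rot":[0,0,-1.8]},{"jaw":1,"translation":[2.2,4.3,0],"rot":[0,0,-1.8]},{"jaw":1,"translation":[2.2,4.3,0],"rot":[0,0,-1.8]},{"jaw":1,"translation":[2.2,4.3,0],"rot":[0,0,-1.8]}]'
python3 -m jog '[{"jaw":1,"translation":[1,4.5,0],"rot":[0,0,0]},{"jaw":1,"translation":[1,4.5,0],"rot":[0,0,0]},{"jaw":1,"translation":[1,4.5,0],"rot":[0,0,0]},{"jaw":1,"translation":[0.4,4.5,0],"rot":[0,0,0]},{"jaw":1,"translation":[0,4.5,0],"rot":[0,0,0]},{"jaw":1,"translation":[0,4.5,0],"rot":[0,0,0]},{"jaw":1,"translation":[0,2.4,0],"rot":[0,0,0]},{"jaw":1,"translation":[0,0,0],"rot":[0,0,0]}]'
```

```text
clock: 0.9
eef_pos: [411.3, -260.1, 231.2]
ee_rot: [3.142, 0.0, 0.117]
contact_force: [0.5, 0.0, 0.8]
width: 85.7
grasp_force: 0.0
clock: 1.7
eef_pos: [444.5, 35.8, 231.4]
ee_rot: [-3.141, -0.0, 0.124]
contact_force: [-0.2, -0.8, -0.1]
width: 85.5
grasp_force: 0.0
```

```bash
python3 -m jog '[{"jaw":1,"translation":[0,-0.3,-4.5],"rot":[0,0,0]},{"jaw":1,"translation":[0,0,-4.5],"rot":[0,0,0]},{"jaw":1,"translation":[0,0,-4.5],"rot":[0,0,0]},{"jaw":1,"translation":[0,0,-4],"rot":[0,0,0]},{"jaw":1,"translation":[0,0,-2],"rot":[0,0,0]},{"jaw":1,"translation":[0,0,-0.6],"rot":[0,0,0]},{"jaw":1,"translation":[0,0,0],"rot":[0,0,0]}]'
```

```text
clock: 2.4
eef_pos: [444.5, 28.5, 29.9]
ee_rot: [-3.141, 0.002, 0.118]
contact_force: [0.2, -0.3, -0.1]
width: 85.6
grasp_force: 0.0
```

```bash
python3 -m jog '[{"jaw":1,"translation":[0.99,0.12,0],"rot":[0,0,0]},{"jaw":1,"translation":[0.8,0.1,0],"rot":[0,0,0]},{"jaw":1,"translation":[0.5,0.06,0],"rot":[0,0,0]},{"jaw":1,"translation":[0.5,0.06,0],"rot":[0,0,0]},{"jaw":1,"translation":[0.5,0.06,0],"rot":[0,0,0]},{"jaw":1,"translation":[0.5,0.06,0],"rot":[0,0,0]},{"jaw":1,"translation":[0.5,0.06,0],"rot":[0,0,0]},{"jaw":1,"translation":[0.5,0.06,0],"rot":[0,0,0]}]'; python3 - <<'E'
from bench import arm
import h,cv2
d=arm.get_image("side");h.report(d);cv2.imwrite("pics/side1.png",d["img"][:,:,::-1])
E
```

```text
clock: 3.2
eef_pos: [493.1, 34.7, 30.2]
ee_rot: [-3.142, 0.0, 0.118]
contact_force: [-3.3, -0.3, 0.5]
width: 85.6
grasp_force: 0.0
board (array([486.5,  18.1]), array([383.2, 668.4]), np.float64(0.0335)) 20.7
stop (array([ 564.4, -263. ]), array([ 6. , 27.4]), np.float64(0.0814)) 53.2
tin (array([559.4,  63.5]), array([ 95.6, 133. ]), np.float64(0.0001)) 86.2
rail (array([679.6, 129.3]), array([ 23.9, 460.2]), np.float64(0.1193)) 55.3
eggs [493.62605785 180.03020386] [683.68486317 358.42857515]
shaker [300. 201.  60.] [350. 270. 118.]
jar [ 359. -239.   60.] [ 420. -177.  113.]
```

View pics/side1.png

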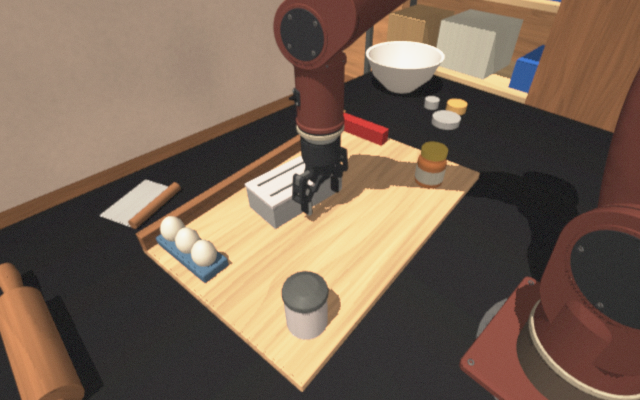

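The fingers (side view 305,205 and 335,185) are on the tin's front face and it is turning square with about 3 N. I keep pushing.

```bash
for i in 1; do python3 -m jog '[{"jaw":1,"translation":[0.7,0.08,0],"rot":[0,0,0]},{"jaw":1,"translation":[0.7,0.08,0],"rot":[0,0,0]},{"jaw":1,"translation":[0.7,0.08,0],"rot":[0,0,0]},{"jaw":1,"translation":[0.7,0.08,0],"rot":[0,0,0]},{"jaw":1,"translation":[0.7,0.08,0],"rot":[0,0,0]},{"jaw":1,"translation":[0.7,0.08,0],"rot":[0,0,0]},{"jaw":1,"translation":[0.7,0.08,0],"rot":[0,0,0]},{"jaw":1,"translation":[0.5,0.06,0],"rot":[0,0,0]}]'; done; python3 - <<'E'
from bench import arm
import h
h.report(arm.get_image("top"));h.report(arm.get_image("side"))
E
```

```text
clock: 4.05
eef_pos: [547.2, 41.3, 30.2]
ee_rot: [-3.141, 0.001, 0.119]
contact_force: [-6.7, -1.2, 2.5]
width: 85.6
grasp_force: 0.0
board (array([473.4, 192.3]), array([282.4, 379.2]), np.float64(-1.4496)) 21.0
stop (array([ 701.9, -233.1]), array([0.7, 7.9]), np.float64(1.5539)) 53.0
tin (array([573.4, 122.6]), array([14.7, 50.2]), np.float64(-1.5576)) 86.1
rail (array([ 638.7, -152.4]), array([173.1, 270.5]), np.float64(0.1005)) 57.1
eggs [496.19065751 180.8524531 ] [683.45493888 355.90584674]
shaker [300. 199.  60.] [351. 266. 120.]
jar [ 360. -238.   61.] [ 421. -179.  115.]
board (array([488.1,  18.2]), array([405.2, 644.5]), np.float64(0.0959)) 20.7
stop (array([ 563.8, -262.7]), array([ 2.1, 26.7]), np.float64(0.0955)) 53.3
tin (array([601.7,  69. ]), array([ 96.7, 134. ]), np.float64(0.1278)) 86.3
rail (array([674.9, 166.4]), array([ 24.3, 386.2]), np.float64(0.1186)) 55.5
eggs [493.7046178  180.09415706] [683.87793486 358.83245108]
shaker [300. 201.  60.] [351. 270. 118.]
jar [ 359. -238.   60.] [ 420. -177.  113.]
```

```bash
python3 -m jog '[{"jaw":1,"translation":[0.5,0.06,0],"rot":[0,0,0]},{"jaw":1,"translation":[0.5,0.06,0],"rot":[0,0,0]},{"jaw":1,"translation":[0.5,0.06,0],"rot":[0,0,0]},{"jaw":1,"translation":[0.4,0.05,0],"rot":[0,0,0]},{"jaw":1,"translation":[0.2,0.02,0],"rot":[0,0,0]},{"jaw":1,"translation":[0.2,0.02,0],"rot":[0,0,0]}]'
python3 -m jog '[{"jaw":1,"translation":[0.2,0.02,0],"rot":[0,0,0]},{"jaw":1,"translation":[0.15,0.02,0],"rot":[0,0,0]}]'
python3 -m jog '[{"jaw":1,"translation":[0.15,0.02,0],"rot":[0,0,0]},{"jaw":1,"translation":[0,0,0],"rot":[0,0,0]}]'
```

```text
clock: 4.75
eef_pos: [569.6, 43.7, 30.2]
ee_rot: [-3.142, 0.001, 0.119]
contact_force: [-5.2, -0.6, 0.9]
width: 85.5
grasp_force: 0.0
clock: 4.95
eef_pos: [573.2, 44.1, 30.2]
ee_rot: [-3.142, 0.0, 0.119]
contact_force: [-4.5, -0.5, 0.9]
width: 85.3
grasp_force: 0.0
clock: 5.15
eef_pos: [573.6, 44.1, 29.9]
ee_rot: [3.142, 0.003, 0.118]
contact_force: [-7.4, -1.3, 1.0]
width: 85.5
grasp_force: 0.0
```

```bash
python3 -m jog '[{"jaw":1,"translation":[0.1,0.01,0],"rot":[0,0,0]},{"jaw":1,"translation":[0.1,0.01,0],"rot":[0,0,0]}]'
python3 - <<'E'
from bench import arm
import h
h.report(arm.get_image("side"))
E
```

```text
clock: 5.35
eef_pos: [573.5, 44.2, 29.5]
ee_rot: [3.141, 0.007, 0.118]
contact_force: [-20.7, -2.4, 7.9]
width: 85.3
grasp_force: 0.0
board (array([488.6,  17.8]), array([405.1, 646.8]), np.float64(0.0938)) 20.7
stop (array([ 564.1, -262.2]), array([ 3.2, 30.4]), np.float64(0.1796)) 54.4
tin (array([647.8,  93.8]), array([ 77.1, 155.1]), np.float64(0.7748)) 86.3
rail (array([664.3, 253.5]), array([ 23.3, 209.8]), np.float64(0.1121)) 55.4
eggs [493.86455691 180.37666995] [683.94248095 358.54139313]
shaker [300. 202.  60.] [350. 270. 117.]
jar [ 359. -240.   60.] [ 420. -176.  113.]
```

Force rose to 21 N without motion, so the tin is against the rail. I back off, lift, and turn the tool by 90° while checking.

```bash
python3 -m jog '[{"jaw":1,"translation":[-2,-0.2,0],"rot":[0,0,0]},{"jaw":1,"translation":[-3,-0.3,0],"rot":[0,0,0]},{"jaw":1,"translation":[-1,0,4],"rot":[0,0,0]},{"jaw":0,"translation":[0,0,4.9],"rot":[0,0,8]},{"jaw":0,"translation":[0,0,4.9],"rot":[0,0,8]},{"jaw":0,"translation":[0,0,3],"rot":[0,0,8]},{"jaw":0,"translation":[0,4,0],"rot":[0,0,8]},{"jaw":0,"translation":[0,4,0],"rot":[0,0,8]}]'
python3 -m jog '[{"jaw":0,"translation":[1.7,4.5,0],"rot":[0,0,8]},{"jaw":0,"translation":[2,3,0],"rot":[0,0,8]},{"jaw":0,"translation":[3,0,0],"rot":[0,0,8]},{"jaw":0,"translation":[3,0,0],"rot":[0,0,8]},{"jaw":0,"translation":[0,0,0],"rot":[0,0,8]},{"jaw":0,"translation":[0,0,0],"rot":[0,0,8]},{"jaw":0,"translation":[0,0,0],"rot":[0,0,2]},{"jaw":0,"translation":[0,0,0],"rot":[0,0,0]}]'
python3 - <<'E'
from bench import arm
import h,cv2
print(arm.sense()["joints"])
d=arm.get_image("side");h.report(d)
d=arm.get_image("top");h.report(d);cv2.imwrite("pics/top2.png",d["img"][:,:,::-1])
E
```

```text
clock: 6.2
eef_pos: [518.8, 119.6, 200.5]
ee_rot: [3.138, -0.004, 0.819]
contact_force: [0.3, 1.0, -0.3]
width: 42.9
grasp_force: 0.0
clock: 7.0
eef_pos: [614.7, 194.7, 198.6]
ee_rot: [3.14, -0.001, 1.689]
contact_force: [0.7, 0.9, -0.2]
width: 42.7
grasp_force: 0.0
[ 0.23955681  0.46407669 -0.83450695  1.48922927  0.34734321  1.34023379
 -0.50259145]
board (array([487.9,  17.4]), array([405.4, 646.3]), np.float64(0.0962)) 20.7
stop (array([ 563.6, -262.3]), array([ 4.5, 30.1]), np.float64(0.0674)) 54.2
tin (array([631.9,  48.2]), array([ 98. , 173.4]), np.float64(0.1174)) 86.1
rail (array([ 647.9, -170.4]), array([174.3, 214. ]), np.float64(0.0172)) 56.3
eggs [493.96838261 180.16504518] [682.43705064 358.42685378]
shaker [300. 201.  60.] [351. 270. 118.]
jar [ 358. -238.   60.] [ 419. -176.  112.]
board (array([ 500.3, -130.2]), array([352.1, 401.2]), np.float64(-1.4464)) 21.0
stop (array([ 701.5, -233.5]), array([0.2, 5.3]), np.float64(1.5462)) 51.1
tin (array([632.6,  42. ]), array([ 96.1, 163.8]), np.float64(0.1219)) 86.4
rail (array([628.3, -79.1]), array([174.1, 421.6]), np.float64(0.1187)) 57.0
eggs [496.11630897 288.74528755] [539.88702446 318.83882302]
shaker [300. 199.  61.] [351. 266. 120.]
jar [ 361. -239.   60.] [ 421. -179.  117.]
```

View pics/top2.png

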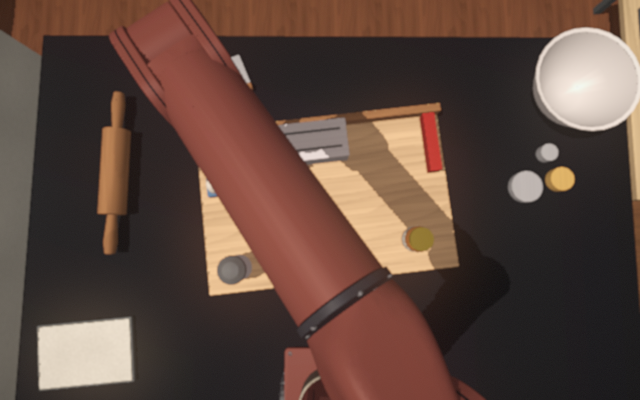

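The top view shows the tin flush against the rail at (318,140), with its right end clear and the eggs untouched. The tool is about 45 mm off its left end and about 60 mm clear of the eggs, so I descend.

```bash
python3 -m jog '[{"jaw":0,"translation":[0,0,-4.5],"rot":[0,0,0]},{"jaw":0,"translation":[0,0,-4.5],"rot":[0,0,0]},{"jaw":0,"translation":[0,0,-4],"rot":[0,0,0]},{"jaw":0,"translation":[0,0,-2.5],"rot":[0,0,0]},{"jaw":0,"translation":[0,0,-0.8],"rot":[0,0,0]},{"jaw":0,"translation":[0,0,0],"rot":[0,0,0]}]'
python3 -m jog '[{"jaw":0,"translation":[0.12,-1,0],"rot":[0,0,0]},{"jaw":0,"translation":[0.12,-1,0],"rot":[0,0,0]},{"jaw":0,"translation":[0.07,-0.6,0],"rot":[0,0,0]},{"jaw":0,"translation":[0.05,-0.4,0],"rot":[0,0,0]},{"jaw":0,"translation":[0.05,-0.4,0],"rot":[0,0,0]},{"jaw":0,"translation":[0.05,-0.4,0],"rot":[0,0,0]},{"jaw":0,"translation":[0.05,-0.4,0],"rot":[0,0,0]},{"jaw":0,"translation":[0.05,-0.4,0],"rot":[0,0,0]}]'
```

```text
clock: 7.7
eef_pos: [613.6, 194.4, 34.8]
ee_rot: [-3.141, -0.0, 1.689]
contact_force: [0.3, -0.3, 0.2]
width: 42.5
grasp_force: 0.0
clock: 8.5
eef_pos: [619.5, 150.7, 36.3]
ee_rot: [3.14, -0.003, 1.691]
contact_force: [-1.5, 6.7, 2.9]
width: 42.7
grasp_force: 0.0
```

```bash
python3 -m jog '[{"jaw":0,"translation":[0.07,-0.6,0],"rot":[0,0,0]},{"jaw":0,"translation":[0.09,-0.8,0],"rot":[0,0,0]},{"jaw":0,"translation":[0.09,-0.8,0],"rot":[0,0,0]},{"jaw":0,"translation":[0.09,-0.8,0],"rot":[0,0,0]},{"jaw":0,"translation":[0.09,-0.8,0],"rot":[0,0,0]},{"jaw":0,"translation":[0.09,-0.8,0],"rot":[0,0,0]},{"jaw":0,"translation":[0.09,-0.8,0],"rot":[0,0,0]},{"jaw":0,"translation":[0.09,-0.8,0],"rot":[0,0,0]}]'
python3 - <<'E'
from bench import arm
import h
h.report(arm.get_image("side"));h.report(arm.get_image("top"))
E
```

```text
clock: 9.3
eef_pos: [626.6, 88.6, 36.3]
ee_rot: [3.14, -0.003, 1.691]
contact_force: [-0.3, 6.0, 3.7]
width: 42.6
grasp_force: 0.0
board (array([489.1,  18.4]), array([405.6, 645.9]), np.float64(0.0915)) 20.7
stop (array([ 564.6, -263.4]), array([ 4.5, 26.7]), np.float64(-0.0432)) 54.5
tin (array([636.8, -15.4]), array([ 98.3, 197.4]), np.float64(0.1595)) 86.1
rail (array([668.3, 222.3]), array([ 22.7, 273.1]), np.float64(0.1207)) 55.3
eggs [494.32807936 180.23433415] [682.59724992 358.51683699]
shaker [300. 202.  60.] [350. 270. 118.]
jar [ 358. -237.   60.] [ 420. -177.  112.]
board (array([472.6, 146.3]), array([373.6, 391.5]), np.float64(-1.4526)) 21.0
stop (array([ 562.8, -256.4]), array([ 0.9, 12.7]), np.float64(0.007)) 57.7
tin (array([645.2, -71.1]), array([93. , 96.2]), np.float64(-1.4389)) 86.3
rail (array([ 639.7, -153.2]), array([173.3, 268.3]), np.float64(0.0925)) 57.9
eggs [496.1516672  180.14490141] [683.26186108 354.2854236 ]
shaker [300. 199.  61.] [351. 266. 121.]
jar [ 399. -238.  108.] [ 418. -217.  115.]
```

Moving steadily at 6 N with the tin square (angle 0.12–0.13). I continue.

```bash
python3 -m jog '[{"jaw":0,"translation":[0.09,-0.8,0],"rot":[0,0,0]},{"jaw":0,"translation":[0.09,-0.8,0],"rot":[0,0,0]},{"jaw":0,"translation":[0.09,-0.8,0],"rot":[0,0,0]},{"jaw":0,"translation":[0.09,-0.8,0],"rot":[0,0,0]},{"jaw":0,"translation":[0.09,-0.8,0],"rot":[0,0,0]},{"jaw":0,"translation":[0.09,-0.8,0],"rot":[0,0,0]},{"jaw":0,"translation":[0.09,-0.8,0],"rot":[0,0,0]},{"jaw":0,"translation":[0.09,-0.8,0],"rot":[0,0,0]}]'
python3 -m jog '[{"jaw":0,"translation":[0.09,-0.8,0],"rot":[0,0,0]},{"jaw":0,"translation":[0.09,-0.8,0],"rot":[0,0,0]},{"jaw":0,"translation":[0.09,-0.8,0],"rot":[0,0,0]},{"jaw":0,"translation":[0.06,-0.5,0],"rot":[0,0,0]}]'
python3 - <<'E'
from bench import arm
import h
s=arm.sense();x,y=s["eef_pos"][:2];print("uy",-.1177*x+.993*y)
h.report(arm.get_image("side"))
E
```

```text
clock: 10.2
eef_pos: [633.6, 24.2, 35.8]
ee_rot: [3.141, -0.002, 1.691]
contact_force: [-1.3, 6.4, 2.7]
width: 42.1
grasp_force: 0.0
clock: 10.6
eef_pos: [637.0, -5.3, 35.7]
ee_rot: [3.141, -0.001, 1.69]
contact_force: [-0.1, 6.6, 2.0]
width: 42.9
grasp_force: 0.0
uy -80.28627675649908
board (array([487. ,  16.4]), array([395.6, 657.2]), np.float64(0.0743)) 20.7
stop (array([ 599.8, -255. ]), array([27.1, 77.7]), np.float64(-1.4351)) 59.4
tin (array([643.5, -82.8]), array([ 97.1, 146.8]), np.float64(0.1806)) 86.0
rail (array([674.6, 171.3]), array([ 24.2, 376.3]), np.float64(0.1149)) 55.3
eggs [492.71601207 180.02946744] [683.65789043 358.84530736]
shaker [300. 201.  60.] [350. 270. 118.]
jar [ 358. -238.   60.] [ 419. -176.  113.]
```

```bash
sed -i 's/(y>-150)&(y<130)/(y>-300)\&(y<130)/' h.py
python3 -m jog '[{"jaw":0,"translation":[0.06,-0.5,0],"rot":[0,0,0]},{"jaw":0,"translation":[0.06,-0.5,0],"rot":[0,0,0]},{"jaw":0,"translation":[0.06,-0.5,0],"rot":[0,0,0]},{"jaw":0,"translation":[0.06,-0.5,0],"rot":[0,0,0]},{"jaw":0,"translation":[0.04,-0.3,0],"rot":[0,0,0]},{"jaw":0,"translation":[0.02,-0.2,0],"rot":[0,0,0]}]'
python3 -m jog '[{"jaw":0,"translation":[0.02,-0.2,0],"rot":[0,0,0]},{"jaw":0,"translation":[0.02,-0.15,0],"rot":[0,0,0]}]'
python3 -m jog '[{"jaw":0,"translation":[0.02,-0.15,0],"rot":[0,0,0]},{"jaw":0,"translation":[0.02,-0.1,0],"rot":[0,0,0]}]'
python3 - <<'E'
from bench import arm
import h
s=arm.sense();x,y=s["eef_pos"][:2];print("uy",-.1177*x+.993*y)
h.report(arm.get_image("side"))
E
```

```text
clock: 11.25
eef_pos: [639.9, -30.0, 35.6]
ee_rot: [3.141, -0.001, 1.691]
contact_force: [-0.6, 6.7, 1.3]
width: 42.7
grasp_force: 0.0
clock: 11.45
eef_pos: [640.3, -33.2, 35.7]
ee_rot: [3.141, -0.002, 1.691]
contact_force: [-1.5, 6.2, 2.7]
width: 42.4
grasp_force: 0.0
clock: 11.65
eef_pos: [640.5, -34.7, 35.6]
ee_rot: [3.141, -0.003, 1.691]
contact_force: [-1.7, 10.3, 3.6]
width: 42.6
grasp_force: 0.0
uy -109.85932440657646
board (array([487.4,  16.3]), array([399.2, 654. ]), np.float64(0.0819)) 20.7
stop (array([ 597.1, -256. ]), array([28.1, 71.1]), np.float64(-1.4505)) 59.8
tin (array([ 651.7, -140.7]), array([ 98.2, 198.5]), np.float64(0.1508)) 86.0
rail (array([676.2, 156.9]), array([ 23.8, 404.2]), np.float64(0.1229)) 55.3
eggs [493.10960242 180.10334485] [683.3801697  358.53100226]
shaker [300. 202.  61.] [350. 270. 118.]
jar [ 359. -238.   60.] [ 419. -177.  113.]
```

```bash
python3 -m jog '[{"jaw":0,"translation":[0.01,-0.1,0],"rot":[0,0,0]},{"jaw":0,"translation":[0.01,-0.1,0],"rot":[0,0,0]}]'
python3 -m jog '[{"jaw":0,"translation":[0,0,0],"rot":[0,0,0]}]'
```

```text
clock: 11.9
eef_pos: [640.4, -34.7, 35.7]
ee_rot: [3.141, -0.005, 1.693]
contact_force: [-2.8, 16.4, 3.7]
width: 42.8
grasp_force: 0.0
clock: 12.0
eef_pos: [640.5, -34.7, 35.7]
ee_rot: [3.141, -0.005, 1.693]
contact_force: [-2.6, 13.5, 3.5]
width: 42.6
grasp_force: 0.0
```

The tin stopped at the stop bar: 16 N with no motion. I retreat, turn back, and check before a final nudge to the rail.

```bash
python3 -m jog '[{"jaw":0,"translation":[-0.2,2,0],"rot":[0,0,0]},{"jaw":0,"translation":[-0.3,3,0],"rot":[0,0,0]},{"jaw":0,"translation":[0,0,4.5],"rot":[0,0,0]},{"jaw":1,"translation":[0,0,4.9],"rot":[0,0,-8]},{"jaw":1,"translation":[0,0,4.9],"rot":[0,0,-8]},{"jaw":1,"translation":[-3,0,2],"rot":[0,0,-8]},{"jaw":1,"translation":[-4.5,0,0],"rot":[0,0,-8]},{"jaw":1,"translation":[-4.5,0,0],"rot":[0,0,-8]}]'
python3 -m jog '[{"jaw":1,"translation":[-2,0,0],"rot":[0,0,-8]},{"jaw":1,"translation":[0,0,0],"rot":[0,0,-8]},{"jaw":1,"translation":[0,0,0],"rot":[0,0,-8]},{"jaw":1,"translation":[0,0,0],"rot":[0,0,-8]},{"jaw":1,"translation":[0,0,0],"rot":[0,0,-8]},{"jaw":1,"translation":[0,0,0],"rot":[0,0,-8]},{"jaw":1,"translation":[0,0,0],"rot":[0,0,-2]},{"jaw":1,"translation":[0,0,0],"rot":[0,0,0]}]'
python3 - <<'E'
from bench import arm
import h,cv2
d=arm.get_image("side");h.report(d)
d=arm.get_image("top");h.report(d);h.fit(d);c=d["img"][90:210,300:460,::-1];cv2.imwrite("pics/top3.png",cv2.resize(c,(800,600),interpolation=cv2.INTER_CUBIC))
E
```

```text
clock: 12.8
eef_pos: [514.8, 10.4, 198.6]
ee_rot: [3.141, -0.0, 0.985]
contact_force: [-1.5, 0.5, 0.8]
width: 85.5
grasp_force: 0.0
clock: 13.6
eef_pos: [495.7, 10.1, 198.3]
ee_rot: [3.141, 0.0, 0.118]
contact_force: [-0.6, -0.1, -0.3]
width: 85.5
grasp_force: 0.0
board (array([487.1,  19. ]), array([398.8, 647.6]), np.float64(0.0836)) 20.7
stop (array([ 583.3, -260.6]), array([32.1, 42.1]), np.float64(-1.4869)) 59.4
tin (array([ 653. , -140.9]), array([ 98.6, 193. ]), np.float64(0.1339)) 86.0
rail (array([677., 150.]), array([ 23.3, 417.9]), np.float64(0.1187)) 55.2
eggs [493.96354255 180.13589245] [684.71552317 358.43287512]
shaker [300. 202.  60.] [350. 270. 118.]
jar [ 358. -239.   60.] [ 420. -176.  113.]
board (array([473.2, 213.4]), array([240.4, 374.3]), np.float64(-1.449)) 21.0
stop (array([ 581.6, -259.8]), array([25.3, 37.5]), np.float64(-1.4565)) 60.4
tin (array([ 657.4, -170.8]), array([ 96.5, 136.3]), np.float64(0.1181)) 86.4
rail (array([ 642.3, -198.4]), array([173.3, 180.8]), np.float64(0.1175)) 58.8
eggs [496.31170646 180.57390361] [683.07834835 354.22552788]
shaker [300. 199.  60.] [351. 266. 121.]
jar [ 360. -239.   60.] [ 421. -180.  115.]
rail near x=588.5-0.1197*y rms 0.0 2
rail far x=705.0-0.1207*y rms 0.89 13
stop (array([ 637.3, -255.1]), array([ 28.8, 149.1]), np.float64(-1.4682)) 478 60.867324604803
```

View pics/top3.png

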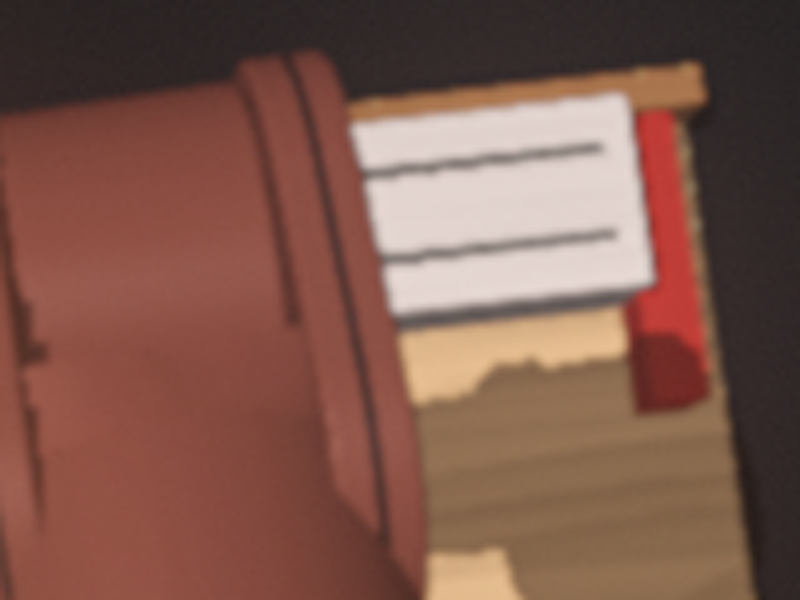

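The crop shows the tin flush along the rail, with its right end at crop (640,290) against the red bar, and angle 0.118, equal to the board's. There is time for a gentle confirming nudge towards the rail.

```bash
python3 -m jog '[{"jaw":1,"translation":[0.5,-4.5,0],"rot":[0,0,0]},{"jaw":1,"translation":[1.5,-4.5,0],"rot":[0,0,0]},{"jaw":1,"translation":[2,-4,0],"rot":[0,0,0]},{"jaw":1,"translation":[2.5,-3,0],"rot":[0,0,0]},{"jaw":1,"translation":[0,0,-4.5],"rot":[0,0,0]},{"jaw":1,"translation":[0,0,-4.5],"rot":[0,0,0]},{"jaw":1,"translation":[0,0,-4.5],"rot":[0,0,0]},{"jaw":1,"translation":[0,0,-2.8],"rot":[0,0,0]}]'
python3 -m jog '[{"jaw":1,"translation":[0,0,-0.5],"rot":[0,0,0]},{"jaw":1,"translation":[0.5,0.06,0],"rot":[0,0,0]},{"jaw":1,"translation":[0.5,0.06,0],"rot":[0,0,0]},{"jaw":1,"translation":[0.5,0.06,0],"rot":[0,0,0]},{"jaw":1,"translation":[0.4,0.05,0],"rot":[0,0,0]},{"jaw":1,"translation":[0,0,0],"rot":[0,0,0]}]'
```

```text
clock: 14.5
eef_pos: [559.0, -149.4, 31.8]
ee_rot: [-3.14, 0.003, 0.12]
contact_force: [-0.4, 0.5, -0.1]
width: 85.5
grasp_force: 0.0
clock: 15.1
eef_pos: [581.1, -147.1, 31.2]
ee_rot: [3.141, -0.002, 0.119]
contact_force: [0.2, 0.4, -0.6]
width: 85.2
grasp_force: 0.0
```

```bash
python3 -m jog '[{"jaw":1,"translation":[0.5,0.06,0],"rot":[0,0,0]},{"jaw":1,"translation":[0.4,0.05,0],"rot":[0,0,0]},{"jaw":1,"translation":[0.3,0.03,0],"rot":[0,0,0]},{"jaw":1,"translation":[0.2,0.02,0],"rot":[0,0,0]}]'
python3 -m jog '[{"jaw":1,"translation":[0.15,0.02,0],"rot":[0,0,0]},{"jaw":1,"translation":[0.1,0.01,0],"rot":[0,0,0]}]'
```

```text
clock: 15.5
eef_pos: [594.2, -145.5, 30.2]
ee_rot: [-3.141, 0.0, 0.119]
contact_force: [-0.2, 0.0, -0.0]
width: 85.5
grasp_force: 0.0
clock: 15.7
eef_pos: [595.4, -145.5, 29.9]
ee_rot: [-3.141, 0.002, 0.118]
contact_force: [-6.2, -0.3, 1.9]
width: 85.4
grasp_force: 0.0
```

```bash
python3 -m jog '[{"jaw":1,"translation":[0.1,0.01,0],"rot":[0,0,0]},{"jaw":1,"translation":[0.1,0.01,0],"rot":[0,0,0]}]'
python3 -m jog '[{"jaw":1,"translation":[-1.5,-0.2,0],"rot":[0,0,0]},{"jaw":1,"translation":[-3,-0.3,0],"rot":[0,0,0]},{"jaw":1,"translation":[-2,-0.2,3],"rot":[0,0,0]},{"jaw":1,"translation":[0,1,4.5],"rot":[0,0,0]},{"jaw":1,"translation":[0,2,4.5],"rot":[0,0,0]},{"jaw":1,"translation":[-1,4,2],"rot":[0,0,0]},{"jaw":1,"translation":[-1,4.5,0],"rot":[0,0,0]},{"jaw":1,"translation":[-1,4.5,0],"rot":[0,0,0]}]'
python3 -m jog '[{"jaw":1,"translation":[0,4.5,0],"rot":[0,0,0]},{"jaw":1,"translation":[0,4.5,0],"rot":[0,0,0]},{"jaw":1,"translation":[0,0,0],"rot":[0,0,0]},{"jaw":1,"translation":[0,0,0],"rot":[0,0,0]}]'
python3 - <<'E'
from bench import arm
import h,cv2
d=arm.get_image("side");h.report(d);h.fit(d)
d=arm.get_image("top");h.report(d);h.fit(d);cv2.imwrite("pics/top4.png",d["img"][:,:,::-1])
E
```

```text
clock: 15.9
eef_pos: [596.3, -145.6, 29.6]
ee_rot: [-3.141, 0.004, 0.118]
contact_force: [-11.0, -1.2, 1.6]
width: 85.8
grasp_force: 0.0
clock: 16.7
eef_pos: [503.5, 9.2, 171.4]
ee_rot: [3.141, -0.002, 0.118]
contact_force: [0.5, 1.9, -0.4]
width: 85.4
grasp_force: 0.0
clock: 17.1
eef_pos: [503.3, 98.9, 170.4]
ee_rot: [-3.142, -0.0, 0.121]
contact_force: [-0.2, -0.2, -0.2]
width: 85.4
grasp_force: 0.0
board (array([487.1,  16.3]), array([398.7, 653. ]), np.float64(0.0833)) 20.7
stop (array([ 564.5, -262.3]), array([ 7.5, 26.4]), np.float64(-0.1672)) 54.0
tin (array([ 654.4, -141.3]), array([ 97.3, 192.4]), np.float64(0.1171)) 86.0
rail (array([672.4, 193.9]), array([ 24.3, 330.7]), np.float64(0.1244)) 55.3
eggs [493.31592773 180.22803539] [682.570372   358.45813035]
shaker [300. 202.  60.] [350. 270. 118.]
jar [ 358. -238.   60.] [ 419. -176.  113.]
rail near x=684.6-0.1201*y rms 0.38 13
rail far x=705.2-0.1227*y rms 0.38 14
stop (array([ 599.1, -256.8]), array([31.2, 73.4]), np.float64(-1.4499)) 234 60.091086913536486
board (array([ 499.5, -118.6]), array([376.4, 401.8]), np.float64(-1.4482)) 21.0Traceback (most recent call last):
  File "<stdin>", line 4, in <module>
  File "h.py", line 18, in report
    red=comp(roi&(im[...,0]>90)&(im[...,1]<50)&(z>50)&(z<72));print("stop",rect(P[red]),np.median(z[red]).round(1))
  File "h.py", line 13, in comp
    i=1+np.argmax(st[1:,4]);return l==i
        ~~~~~~~~~^^^^^^^^^^
    return _wrapfunc(a, 'argmax', axis=axis, out=out, **kwds)
    return bound(*args, **kwds)
ValueError: attempt to get argmax of an empty sequence
```

```bash
sed -i '/red=comp(roi&(im\[...,0\]>90)/d' h.py; python3 - <<'E'
from bench import arm
import h
d=arm.get_image("top");h.report(d);h.fit(d)
E
```

```text
board (array([ 499.5, -118.6]), array([376.1, 401.7]), np.float64(-1.4494)) 21.0
tin (array([ 655.1, -143.2]), array([ 96.8, 190.7]), np.float64(0.1168)) 86.4
rail (array([633.6, -97.2]), array([173.5, 381.4]), np.float64(0.0979)) 57.3
eggs [495.9873138  273.38535425] [667.01048423 354.69325276]
shaker [300. 199.  61.] [351. 266. 119.]
jar [ 360. -238.   60.] [ 421. -179.  115.]
rail near x=661.4+0.3014*y rms 1.41 3
rail far x=705.2-0.1196*y rms 0.87 33
stop (array([ 636.8, -255.3]), array([ 29.2, 148.8]), np.float64(-1.4712)) 501 60.82979680588289
```

```bash
python3 -c "from bench import arm;print(arm.job_done())"
```

```text
the job is handed in; nothing more can be done
None
```

I handed the job in with the tin pushed flush to the back rail and up against the red stop bar, square to the board by the camera measurements; the eggs, shaker and jar showed no movement in them. No verdict came back.

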